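# Retire a full blade cassette into the sharps bin

### The job

The used-blade cassette in the bench bracket is full: draw it straight forward against its ball catch as far as it will come, so that it lies clear of the hood's overhanging lip, and only then lift it out, without levering it against the hood. Carry it level to the sharps bin, lay it on the shelf and push it through the sprung flap until it drops inside and the flap has swung shut behind it. Leave the spare cassette and everything else on the table where it is.

Things in the scene. Friction and masses are not known exactly. Their poses are not given: they have to be found in the camera images.
- cassette: The full used-blade cassette: flat white plastic box with a grey lid, 80 mm long (its x) x 44 wide (y) x 20 high (z), about 0.18 kg, in the bracket. Origin: centre of its underside. -x: front end, with grip ribs and blade slot; +x: rear end, under the hood at the start. A notch for the ball catch, 13 mm wide, 2.5 deep, crosses its lid 17 mm behind the origin.
- bracket: Fixed bench bracket: grey base plate 150 mm (x) x 74 (y), on whose top, 6 mm above the table, the cassette slides. Origin: centre of its underside; -x is its front, the way the cassette slides out. Guides 3 mm high, 47 mm apart, flank the open front part; a hood covers x = +18 to +74 mm. At the start the cassette's origin is at x = +28 mm, its front 30 mm stands out of the hood.
- hood: Sheet-metal roof of the bracket's hood, 56 x 55 mm; its origin and axes are those of the bracket. Its top is 31 mm above the table; the spring housing on it reaches 46 mm. The sprung ball in it resists the pull on the cassette: about 8 N until it leaves the notch, then 4 to 7 N as it drags along the lid, which may stick and slip. It must not be levered: keep the cassette's push against it below 15 N.
- lip (a point): Middle of the lower front edge of the hood, the overhanging lip: bracket x = +18 mm, 27.5 mm above the table, 1.5 mm above the cassette's lid. Axes as the bracket's. The cassette's rear end must be in front (-x) of it before it can be lifted.
- sill (a point): Middle of the foot of the front sill's inner face: bracket x = -65 mm, at the level of the sliding surface. The sill, 5 mm high and thick, stops the cassette's front end after 53 mm of travel, when the cassette's origin is at bracket x = -25 mm and its rear end just 3 mm clear of the lip. Axes as the bracket's.
- sharps_bin: Fixed grey plastic sharps bin, 236 mm long, 96 mm wide, 117 mm high (a small carry loop on the roof, 100 mm behind the mouth, reaches 127 mm). Origin: on the table, under the centre of the mouth's face; its x axis points into the bin, away from the robot. In front of the mouth a flat shelf at z = 70 mm reaches from x = -56 to 0 mm, with 3 mm high guides 59 mm apart.
- mouth (a point): Centre of the lower edge of the bin's mouth, on the shelf's level 70 mm above the table, axes as the bin's. The mouth is 58 mm wide and 42 mm high. The floor runs level 20 mm into the mouth, then a slippery 40 degree ramp falls into the bin, so the cassette tips in by itself once its middle is well past 20 mm inside.
- flap (a joint): Sprung steel flap, 56 mm wide and 40 mm high, that closes the mouth 4 mm inside its face; it hangs from the top edge and swings only inward. 0 = shut, positive = open, at most 1.45 rad. Its spring closes it with about 0.2 to 0.6 N at its lower edge, and it rubs on the cassette's lid as it passes.
- spare_cassette: A spare cassette of the same shape, lying on the table between bracket and bin; leave it there. Origin: centre of its underside.
- scalpel: Craft scalpel, 158 mm long, lying on the table near its front; leave it.
- sanding_block: Cork sanding block 36 x 66 x 23 mm on the table; leave it.
- brass_weight: Turned brass weight, 27 mm across, 43 mm high, standing between bracket and bin; leave it.
- wax_pot: Small pot, 35 mm across, 38 mm high, standing between bracket and bin; leave it.
- try_square: Small try square 122 x 75 x 15 mm lying near the table's front edge; leave it.
- brush: Bench brush with an arched handle, 30 x 86 x 55 mm, standing near the table's front edge; leave it.
- pin_tin: Round flat tin, 54 mm across, 17 mm high, behind the spare cassette; leave it.
Mind the look-alikes: they are no part of the job. What is shaped like the bracket but pink is not meant. Leave any pink look-alike of the cassette alone.

How it is judged:
By the outcome, as a careful person would: the job done as asked, in the order asked, and still so for the second after the job is handed in, with the robot touching nothing.
It also fails if it takes over 51 s, if anything falls off the work surface, if the arm or the gripper's body presses on something with over 40 N, if the wrist force passes 120 N, or if a joint passes its speed limit or range.

### The arm

A 6-joint arm with a two-finger parallel gripper is mounted at the origin on a cart in front of the work surface, level with it; the furniture and walls round the work are solid. World frame = base frame: x ahead of the robot, y to its left, z up, the work surface at z = 0. Lengths are in m, angles in degrees, forces in N, time in s.
With the tool pointing down it reaches from about 0.35 to 0.975 m from the base axis. Payload 7.1 kg.
Tool frame: the origin (TCP) lies at the very end of the fingers, on their centre line; the grasp point (between the pads) lies 19 mm behind it; z points along the fingers, y is the line along which they close (so a half turn about z gives the same grasp; the last joint's range is limited). The gripper opens to 88 mm and grips with 3 to 60 N. Pads are 20 mm wide; open, the fingers measure 115 mm over their backs; the gripper's body (75 mm by 178 mm) begins 61 mm behind the grasp point.
Start: joints at [66.979, 24.242, 93.386, -0, 62.372, -1.089], TCP at [0.233, 0.58, 0.223] pointing down, gripper open.
Joint ranges: [-172.04, 172.04], [-51.8, 120.97], [4.93, 147.93], [-75.15, 255.16], [6.16, 154.13], [-145.62, 145.62]. Speed limits (degrees/s): [136.94, 136.94, 172.46, 180, 180, 180].

### API

Orientations are given as a 3x3 rotation matrix whose columns are the frame's x, y, z axes.
In Python, from rig import arm, command_gripper, kinematics, read_state, vision gives the robot as it stands. Calls block until the motion is done:
- arm.move_ptp(position, orientation): joint-space move of the TCP to a pose.
- arm.move_straight(position, attitude=None, rate=0.15, guard=None): straight line of the TCP; attitude=None keeps the orientation; rate is the mean speed in m/s. With guard (N) it stops when the force on the tool has changed by that much, and returns True; else False.
- arm.movej(angles): joint-space move.
- command_gripper(opening, strength=None): finger opening in m; strength is the grip in N (None keeps the last); returns when the fingers have stopped.
- arm.pause(seconds).
- kinematics.inverse_kinematics(position, orientation): joint angles nearest the present ones, or None.
- read_state(): the state.
- vision.capture(name): name is "side" or "top"; returns a dict with "img" (384x512x3 uint8, red, green, blue), "range_z" (384x512 float32, m along the optical axis (not along the pixel's ray), 0 where there is no reading), "camera_matrix" (3x3 intrinsics, pixels), "dist" ([k1, k2, p1, p2, k3] as OpenCV has them; the pictures are not rectified), "view" (4x4, takes a point from world to camera coordinates). Camera axes: x right, y up, looking along -z (the intrinsics and any distortion apply to the point x, -y, -z); pixel columns grow to the right and rows downward; lengths in m; the calibration is good to about 2 mm. A picture is of the moment at which its call begins.
A pose or a line that the arm cannot do raises arm.MotionError and nothing moves.
- arm.job_done(): hands the job in; it is judged then, once.
The state is a dict: "clock": time; "qpos": joint angles; "joint_vel": joint speeds; "joint_efforts": joint torques, N m; "tcp_pos": TCP position; "eef_rot": TCP orientation; "wrist_force": force on the tool from outside, world axes, zero at the start; "wrist_torque": the same for the moment, N m; "gripper_width": finger opening in m; "gripper_force": force on a finger pad.
Only numpy, scipy, OpenCV 4.12 (cv2) and the standard library are available. Lean on these libraries where they do the work, as an engineer would, in place of code of your own. Each camera call takes 0.05 s, during which the arm holds its last target. There are 200 camera calls.

## Working session

There is one attempt and no reset: what is moved stays moved. The work goes in short steps, each a Python script; the robot and the scene stay as the last script left them, time stands still between calls to the robot, and variables do not carry over. Pictures are saved under pics/ and viewed, at most 10 in all, crops included, and the job is handed in when it is done.

```bash
ls; mkdir -p pics
cat > h.py <<'E'
import numpy as np, cv2
from rig import arm, command_gripper, kinematics, read_state, vision
def cloud(c):
    h,w=c["range_z"].shape
    u,v=np.meshgrid(np.arange(w),np.arange(h))
    p=cv2.undistortPoints(np.stack([u,v],-1).reshape(-1,1,2).astype(float),np.array(c["camera_matrix"]),np.array(c["dist"])).reshape(h,w,2)
    z=c["range_z"]
    P=np.stack([p[...,0]*z,-p[...,1]*z,-z,np.ones_like(z)],-1)
    W=P@np.linalg.inv(np.array(c["view"])).T
    W[z==0]=np.nan
    return W[...,:3]
E
python3 - <<'E'
from h import *
for n in("top","side"):
    c=vision.capture(n); np.savez(n+"0.npz",**c)
    cv2.imwrite(f"pics/{n}0.png",cv2.resize(c["img"][...,::-1],(768,576)))
    print(n,np.round(np.linalg.inv(c["view"])[:3],3).tolist())
print(read_state())
E
```

```text
pics
top [[-0.022, 0.985, -0.17, 0.385], [-1.0, -0.022, 0.002, -0.006], [-0.002, 0.17, 0.985, 1.224]]
side [[0.912, 0.132, -0.387, 0.171], [-0.409, 0.315, -0.856, -0.867], [0.008, 0.94, 0.341, 0.447]]
{'clock': 0.1, 'qpos': array([ 6.69779127e+01,  2.42807581e+01,  9.34248332e+01, -2.51031854e-04,
        6.23719437e+01, -1.08700877e+00]), 'joint_vel': array([-0.00548675, -0.05453236, -0.06810125,  0.00089107,  0.02755089,
        0.0099622 ]), 'joint_efforts': array([-1.98733164e-05, -5.45611167e+01, -2.74323553e+01,  6.45555882e-02,
        1.87303580e-02, -3.38937582e-05]), 'tcp_pos': array([0.23324521, 0.57932789, 0.22198697]), 'eef_rot': array([[-9.27608478e-01,  3.73553524e-01, -5.25660623e-04],
       [ 3.73553894e-01,  9.27607640e-01, -1.24697831e-03],
       [ 2.17936658e-05, -1.35307023e-03, -9.99999084e-01]]), 'wrist_force': array([ 0.56716504, -0.73228213, -0.2749691 ]), 'wrist_torque': array([-0.01960767,  0.01460737, -0.00481354]), 'gripper_force': 0.0, 'gripper_width': 0.08749916676707649}
```

View pics/top0.png

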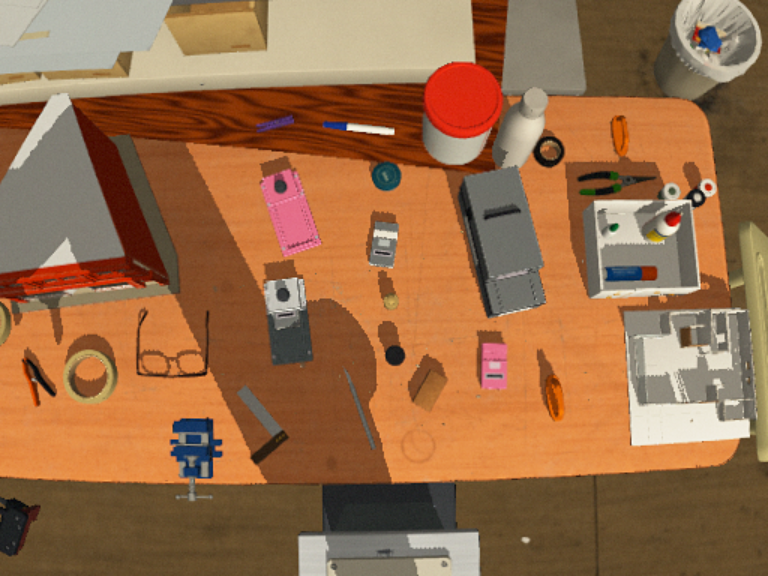

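View pics/side0.png

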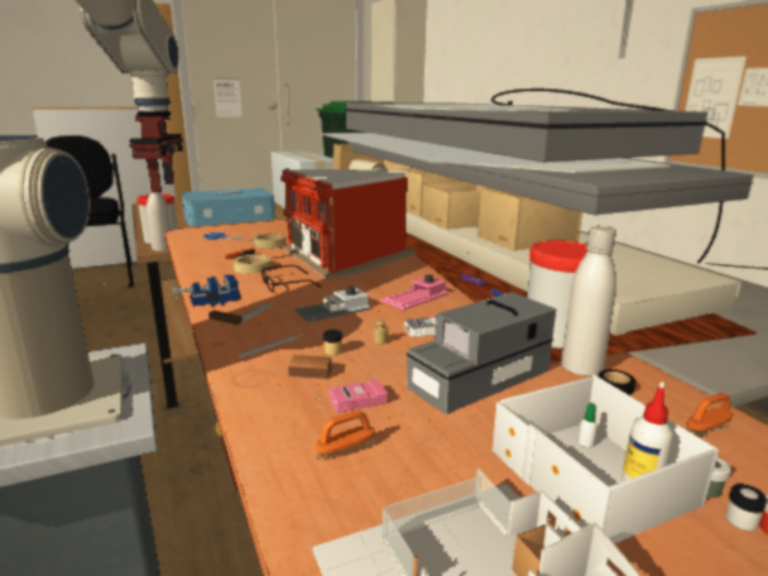

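The top view shows these candidates, in 768x576 pixels:
- Grey bracket with cassette at (288,318), which is the target. The front end faces the robot.
- Pink bracket at (290,212), a look-alike.
- Spare cassette at (383,245).
- Pink cassette at (494,366), a look-alike.
- Grey bin at (503,240), with its shelf at the near end (515,295).

Next I'll measure the bracket and the bin and check the target in a crop.

Run:
```python
from h import *
c=dict(np.load("top0.npz")); W=cloud(c); s=512/768
def reg(x0,x1,y0,y1,lo,hi):
    r=W[int(y0*s):int(y1*s),int(x0*s):int(x1*s)].reshape(-1,3)
    r=r[np.isfinite(r).all(1)]
    return r[(r[:,2]>lo)&(r[:,2]<hi)]
def rect(n,p):
    b=cv2.minAreaRect((p[:,:2]*1000).astype(np.float32)); print(n,len(p),np.round(b[0],1),np.round(b[1],1),round(b[2],2),"zmed",round(np.median(p[:,2])*1000,1))
B=(255,325,265,375)
print("table",np.median(reg(330,380,400,440,-.1,.1)[:,2]))
for n,lo,hi in(("bracket all>3",.0035,.06),("plate",.004,.0085),("cass lid",.02,.0285),("hood",.0285,.035),("housing",.04,.06)): rect(n,reg(*B,lo,hi))
b=(455,550,160,325)
rect("bin roof",reg(*b,.110,.121)); rect("shelf",reg(*b,.064,.078)); rect("bin all",reg(*b,.05,.14))
for n,b in(("spare",(362,402,215,275)),("brass",(380,400,286,312)),("wax",(383,408,342,368)),("block",(408,450,352,415)),("pink cas",(475,515,335,395)),("tin",(368,405,158,192)),("pinkbr",(255,325,165,260)),("house",(0,190,90,310)),("jar",(415,570,60,170))): rect(n,reg(*b,.008,.5)); print(reg(*b,.008,.5).max(0))
im=c["img"][170:250,165:225,::-1]; cv2.imwrite("pics/crop.png",cv2.resize(im,None,fx=7,fy=7,interpolation=cv2.INTER_CUBIC))
```

```text
table -0.001649625564389412
bracket all>3 1281 [532.4 169.3] [123.2 192.5] 88.1 zmed 16.5
plate 456 [538.4 166. ] [121.2 179.4] 82.28 zmed 5.5
cass lid 365 [558.  176.4] [86.4 56.8] 6.04 zmed 25.8
hood 199 [563.8 176.2] [73.9 55.6] 6.1 zmed 30.0
housing 46 [572.3 176.9] [19.  18.7] 87.21 zmed 42.9
bin roof 2498 [ 677.  -206.7] [180.2  96.5] 11.2 zmed 115.1
shelf 868 [ 663.  -210.2] [267.6 107.4] 7.71 zmed 68.5
bin all 3804 [ 666.4 -210.8] [277.9 120.3] 5.18 zmed 113.8
spare 481 [663.5  -4.6] [45.  81.6] 79.84 zmed 17.6
[0.70616643 0.02259909 0.0250262 ]
brass 90 [558.8 -15. ] [24.  26.8] 88.42 zmed 28.6
[ 0.57224645 -0.00277785  0.04380758]
wax 143 [460.8 -19.2] [31.4 34. ] 88.82 zmed 36.4
[ 0.47784298 -0.00338961  0.04104668]
block 344 [398.3 -79.1] [36.5 66.2] 59.74 zmed 21.9
[ 0.43278613 -0.04885027  0.02810787]
pink cas 496 [ 439.3 -193.3] [45.2 78. ] 86.55 zmed 17.7
[ 0.47793678 -0.16908072  0.02607143]
tin 304 [795.6 -12.1] [52.9 56.8] 89.15 zmed 15.2
[0.82402736 0.0144183  0.02158612]
pinkbr 484 [728.3 167.8] [147.6  70.4] 18.88 zmed 27.8
[0.80465527 0.22199196 0.04982539]
house 11466 [783.9 562.2] [437.5 403.2] 4.17 zmed 234.7
[0.98862271 0.77890879 0.24324016]
jar 4721 [ 897.4 -208.9] [285.5 258.1] 88.89 zmed 176.1
[ 1.02678736 -0.06452494  0.25073121]
```

View pics/crop.png

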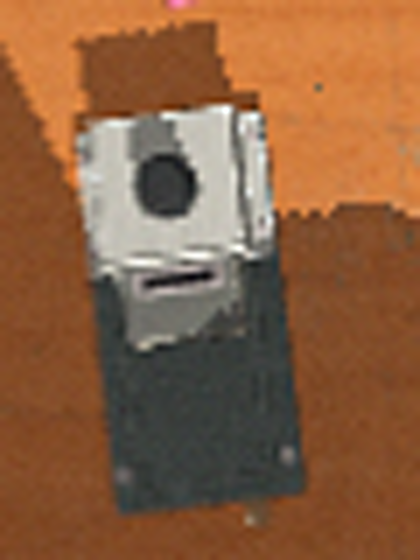

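The crop shows the white and grey cassette with its slot. It sticks out of the grey hood (housing at crop (165,185)) toward the robot, so the target is confirmed. Next I'll refine the bracket and bin poses.

Run:
```python
from h import *
from scipy.optimize import least_squares
for cam in("top","side"):
    c=dict(np.load(cam+"0.npz")); W=cloud(c).reshape(-1,3); W=W[np.isfinite(W).all(1)]
    def loc(o,yaw,P=W):
        a=np.radians(yaw); R=np.array([[np.cos(a),-np.sin(a)],[np.sin(a),np.cos(a)]])
        return np.c_[(P[:,:2]-o)@R,P[:,2]]
    tb=W[(abs(W[:,0]-.45)<.05)&(abs(W[:,1]-.08)<.05)]; t=np.median(tb[:,2]); print(cam,"table",t)
    def edges(n,o,yaw,box,z):
        q=loc(o,yaw); m=(q[:,0]>box[0])&(q[:,0]<box[1])&(q[:,1]>box[2])&(q[:,1]<box[3])&(q[:,2]-t>z[0])&(q[:,2]-t<z[1])
        q=q[m]; 
        if len(q)<20: print(n,"few"); return
        b=cv2.minAreaRect((q[:,:2]*1000).astype(np.float32))
        # left/right edges as function of x -> slope
        bins=np.arange(q[:,0].min(),q[:,0].max(),.004); L=[];Rr=[];X=[]
        for x in bins:
            s=q[(q[:,0]>=x)&(q[:,0]<x+.004)]
            if len(s)>4: X.append(x+.002);L.append(s[:,1].max());Rr.append(s[:,1].min())
        sl=[np.degrees(np.polyfit(X,e,1)[0]) for e in(L,Rr)]
        print(n,len(q),"x",np.round(np.percentile(q[:,0],[1,99])*1000,1),"y med L/R",np.round(np.median(L)*1000,1),np.round(np.median(Rr)*1000,1),"slopes",np.round(sl,2),"z",round(np.median(q[:,2])*1000,1))
    ob=np.array([.5305,.1735])
    for n,bx,z in(("plate",(-.09,.09,-.05,.05),(.0035,.0085)),("lid",(-.03,.016,-.04,.04),(.020,.029)),("hood",(.0,.09,-.05,.05),(.0285,.034)),("house",(.0,.09,-.05,.05),(.041,.06))):
        edges(n,ob,6.1,bx,z)
    oB=np.array([.5887,-.2242])
    for n,bx,z in(("roof",(-.02,.25,-.07,.07),(.113,.121)),("shelf",(-.1,-.005,-.06,.06),(.066,.0725)),("guides",(-.07,-.005,-.06,.06),(.0725,.078))):
        edges(n,oB,11.2,bx,z)
```

```text
top table -0.0018597943777276527
plate 613 x [-78.7  75.2] y med L/R 35.3 -37.7 slopes [-5.24 -1.11] z 4.2
lid 175 x [-15.5  14.5] y med L/R 20.3 -21.6 slopes [ 0.81 -7.98] z 23.4
hood 295 x [ 5.6 69.8] y med L/R 25.7 -26.5 slopes [-2.26 -1.44] z 28.8
house 51 x [32.8 51.5] y med L/R 7.8 -9.8 slopes [-13.48   4.08] z 42.8
roof 2416 x [  1.9 234.6] y med L/R 47.1 -46.5 slopes [-2.9   2.05] z 115.1
shelf 557 x [-55.6  -5.7] y med L/R 47.0 -45.9 slopes [0.11 0.41] z 67.9
guides 129 x [-53.7  -5.8] y med L/R 44.1 -36.8 slopes [-8.94  3.82] z 71.7
side table 0.00027492291520964107
plate 223 x [-77.2  69.2] y med L/R 22.6 -39.2 slopes [-22.64  -0.06] z 6.3
lid 68 x [-15.5  15.6] y med L/R 12.9 -23.6 slopes [ 14.83 -10.59] z 25.8
hood 89 x [13.4 70.1] y med L/R 17.2 -29.1 slopes [-8.09  2.75] z 30.6
house few
roof 1249 x [  1.2 244.7] y med L/R 44.1 -48.3 slopes [-1.82  5.54] z 117.2
shelf 465 x [-55.8  -5.6] y med L/R 43.1 -48.6 slopes [ 1.6  -0.52] z 70.1
guides few
```

Run:
```python
from h import *
c=dict(np.load("top0.npz")); 
Ti=np.linalg.inv(c["view"])
def ray(u,v,z):
    p=cv2.undistortPoints(np.array([[[u,v]]],float),c["camera_matrix"],c["dist"])[0,0]
    d=Ti[:3,:3]@[p[0],-p[1],-1]; o=Ti[:3,3]; return (o+d*(z-o[2])/d[2])[:2]
z=.006-.0018
P={k:ray(165+(x+.5)/7-.5,170+(y+.5)/7-.5,z) for k,(x,y) in dict(fl=(118,512),fr=(303,492),bl=(95,275),br=(272,250)).items()}
for k,v in P.items(): print(k,np.round(v*1000,1))
for a,b in(("fl","bl"),("fr","br"),("fr","fl")):
    d=P[b]-P[a]; print(a,b,np.degrees(np.arctan2(d[1],d[0])),np.linalg.norm(d))
# bin edges: subpixel lines from a grey image, upscale
im=c["img"][100:220,295:375,::-1]; cv2.imwrite("pics/bin.png",cv2.resize(im,None,fx=5,fy=5,interpolation=cv2.INTER_CUBIC))
```

```text
fl [450.4 199.5]
fr [456.8 128.2]
bl [542.1 208.6]
br [550.4 139.6]
fl bl 5.6821816420194 0.09215246670377024
fr br 6.963013777244641 0.09427067140103537
fr fl 95.20278996582283 0.07160302221531492
```

View pics/bin.png

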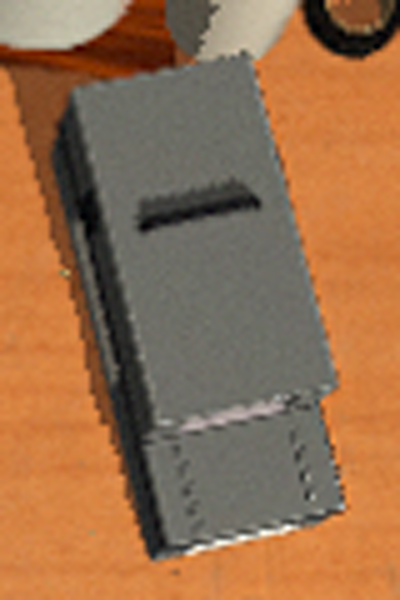

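The bin crop shows the shelf around (245,470), its front edge around (245,535) and the mouth face around (220,415). The yaw is about 11.3°. I'll go for the grasp now.

```bash
cat >> h.py <<'E'
BR=(np.array([.529,.1715]),6.1); BIN=(np.array([.5887,-.2248]),11.3)
def Rz(yaw):
    a=np.radians(yaw); s,c=np.sin(a),np.cos(a)
    return np.array([[-c,-s,0],[-s,c,0],[0,0,-1.]])
def pt(F,x,y,z):
    a=np.radians(F[1]); return np.array([F[0][0]+np.cos(a)*x-np.sin(a)*y,F[0][1]+np.sin(a)*x+np.cos(a)*y,z])
def inF(F,v):
    a=np.radians(F[1]); s,c=np.sin(a),np.cos(a); return np.round([c*v[0]+s*v[1],-s*v[0]+c*v[1],v[2]],2)
def st(F,l=""):
    s=read_state(); d=s["tcp_pos"].copy(); d[:2]-=F[0]
    print(l,"t",round(s["clock"],2),"tcp",inF(F,d*1000),"f",inF(F,s["wrist_force"]),"tq",inF(F,s["wrist_torque"]),"w",round(s["gripper_width"]*1000,1),"gf",round(float(s["gripper_force"]),1)); return s
E
python3 - <<'E'
from h import *
arm.move_ptp(pt(BR,2,0,.12)*[1,1,1] if 0 else pt(BR,.002,0,.12),Rz(BR[1]))
command_gripper(.062,5)
st(BR,"above")
print(arm.move_straight(pt(BR,.002,0,.0115),rate=.08,guard=8)); st(BR,"down")
command_gripper(.0,4); st(BR,"soft")
c=vision.capture("side"); cv2.imwrite("pics/s1.png",cv2.resize(c["img"][170:240,180:270,::-1],None,fx=8,fy=8,interpolation=cv2.INTER_CUBIC))
E
```

```text
above t 2.57 tcp [1.9900e+00 1.0000e-02 1.2002e+02] f [-0.01 -0.42 -0.03] tq [ 0.03  0.03 -0.01] w 62.3 gf 0.0
False
down t 4.08 tcp [ 2.4   0.09 12.01] f [-0.1   1.02  0.35] tq [0.06 0.01 0.01] w 62.3 gf 0.0
soft t 4.49 tcp [ 2.16  0.12 11.78] f [-0.85 -0.01  3.14] tq [0.19 0.14 0.03] w 44.1 gf 4.0
```

View pics/s1.png

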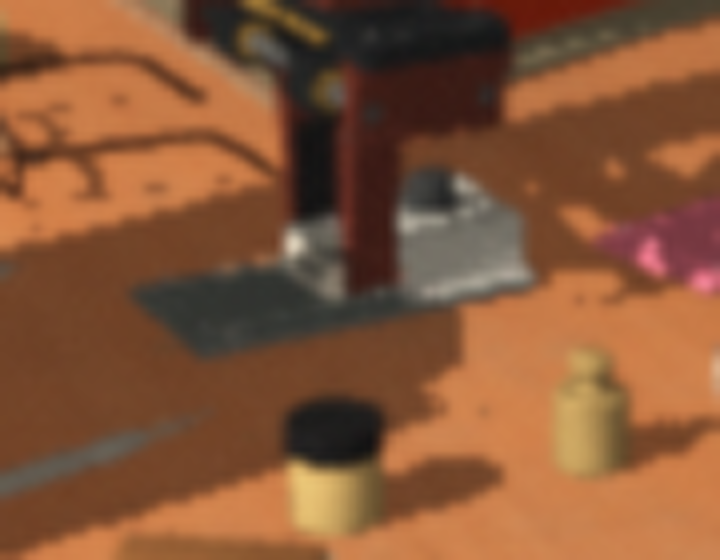

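The fingers (crop (370,290)) hold the cassette's protruding front just ahead of the hood. Width is 44.1 mm with no side force, so I'll grip firmly and pull.

Run:
```python
from h import *
command_gripper(.0,45); st(BR,"grip")
z=.0117
for x in(-.006,-.015,-.025,-.035,-.043):
    g=arm.move_straight(pt(BR,x,0,z),rate=.04,guard=18); st(BR,f"{x} {g}")
    if g: break
```

```text
grip t 4.76 tcp [ 2.21  0.11 11.79] f [-0.47  1.2   6.14] tq [ 0.29  0.19 -0.01] w 43.8 gf 44.9
-0.006 False t 5.11 tcp [-5.85  0.06 11.81] f [2.53 0.81 1.41] tq [ 0.28 -0.47 -0.08] w 43.8 gf 44.9
-0.015 False t 5.48 tcp [-14.92   0.03  11.8 ] f [2.78 1.15 1.29] tq [ 0.23 -0.44 -0.01] w 43.7 gf 44.9
-0.025 False t 5.88 tcp [-25.66  -0.03  11.78] f [0.17 0.98 5.72] tq [ 0.26 -0.12 -0.05] w 43.8 gf 44.9
-0.035 False t 6.28 tcp [-35.71  -0.06  11.79] f [-0.12  0.33  6.31] tq [ 0.26 -0.12  0.02] w 43.6 gf 44.9
-0.043 False t 6.63 tcp [-4.358e+01  1.000e-02  1.179e+01] f [ 1.03 -0.17  5.91] tq [ 0.17 -0.28 -0.05] w 44.4 gf 44.9
```

Run:
```python
from h import *
g=arm.move_straight(pt(BR,-.057,0,.0117),rate=.02,guard=8); st(BR,f"sill {g}")
c=vision.capture("side"); cv2.imwrite("pics/s2.png",cv2.resize(c["img"][170:240,180:270,::-1],None,fx=8,fy=8,interpolation=cv2.INTER_CUBIC))
```

```text
sill True t 7.13 tcp [-50.95   0.09  11.78] f [ 0.05 -0.24  1.48] tq [ 0.01 -0.03  0.01] w 43.6 gf 44.9
```

View pics/s2.png

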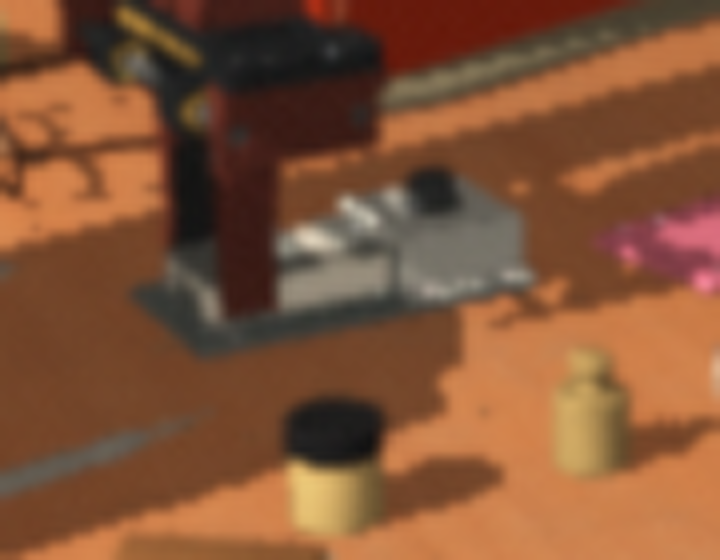

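The cassette has come to the sill (53.2 mm travel). Its rear end at about crop (390,250) is clear of the hood. Now I'll lift and carry it.

Run:
```python
from h import *
print(arm.move_straight(pt(BR,-.0508,0,.045),rate=.05,guard=10)); st(BR,"lift")
arm.move_straight(pt(BR,-.0508,0,.16),rate=.15)
arm.move_straight(pt(BIN,-.075,0,.16),Rz(BIN[1]),rate=.18); st(BIN,"hover")
c=vision.capture("top"); np.savez("top1.npz",**c); W=cloud(c).reshape(-1,3)
cv2.imwrite("pics/t2.png",cv2.resize(c["img"][100:240,280:400,::-1],None,fx=5,fy=5,interpolation=cv2.INTER_CUBIC)[:600])
c=vision.capture("side"); cv2.imwrite("pics/s3.png",cv2.resize(c["img"][140:280,240:400,::-1],None,fx=4,fy=4,interpolation=cv2.INTER_CUBIC))
```

```text
False
lift t 7.98 tcp [-5.084e+01 -1.000e-02  4.505e+01] f [ 0.26  0.66 -1.69] tq [ 0.02  0.03 -0.02] w 43.9 gf 44.9
hover t 11.32 tcp [-74.94   0.59 160.  ] f [ 0.11 -0.34 -2.23] tq [ 0.04  0.08 -0.01] w 43.9 gf 44.9
```

View pics/s3.png

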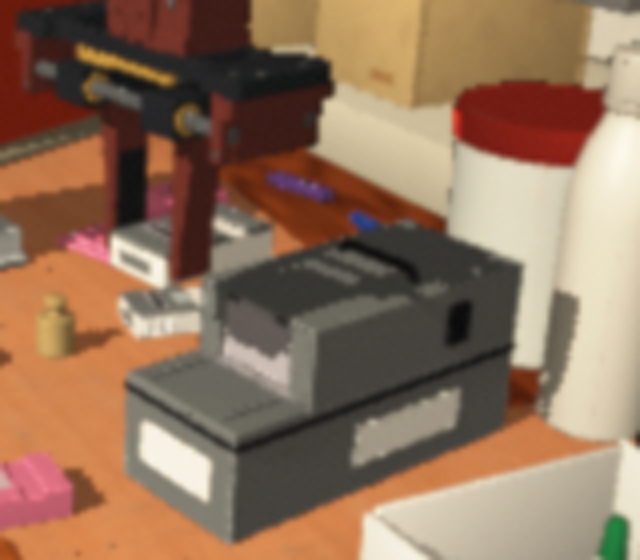

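View pics/t2.png

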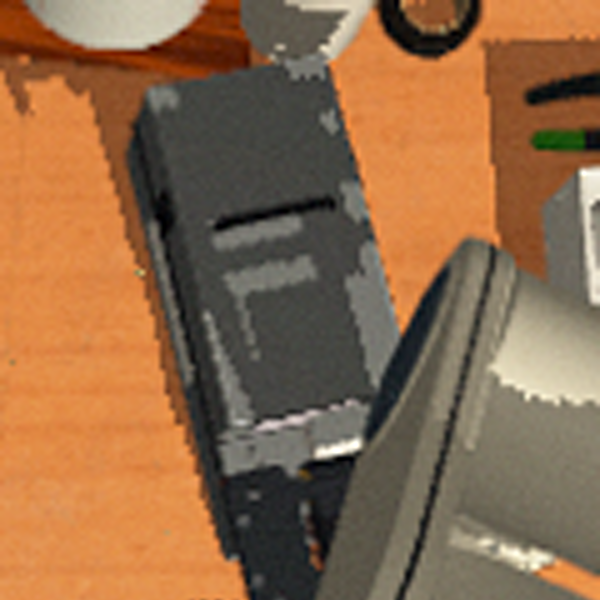

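The side view shows the cassette held level at the fingers (190,260), in front of the bin. The top view shows its rear end at about (340,450) by the mouth. I'll lower it onto the shelf and push it in while still gripped.

Run:
```python
from h import *
arm.move_straight(pt(BIN,-.078,0,.086),rate=.12); st(BIN,"low")
g=arm.move_straight(pt(BIN,-.078,0,.074),rate=.02,guard=4); s=st(BIN,f"contact {g}")
z=s["tcp_pos"][2]
for x in(-.05,-.03,-.016):
    g=arm.move_straight(pt(BIN,x,0,z),rate=.04,guard=12); st(BIN,f"push {x} {g}")
    if g: break
```

```text
low t 12.18 tcp [-77.62  -0.26  86.37] f [ 0.11 -0.15 -2.05] tq [0.06 0.01 0.06] w 43.5 gf 44.9
contact True t 12.72 tcp [-7.794e+01  3.000e-02  7.562e+01] f [-0.7   0.3   4.64] tq [ 0.24 -0.05  0.06] w 43.9 gf 44.9
push -0.05 True t 13.0 tcp [-76.57   0.2   75.71] f [ 0.11 -0.33  4.81] tq [ 0.21 -0.15  0.01] w 43.7 gf 44.9
```

Run:
```python
from h import *
z=.0762
arm.move_straight(pt(BIN,-.0765,0,z),rate=.02); st(BIN,"up")
for x in(-.068,-.05,-.03,-.016):
    g=arm.move_straight(pt(BIN,x,0,z),rate=.04,guard=12); st(BIN,f"push {x} {g}")
    if g: break
```

```text
up t 13.25 tcp [-7.659e+01  3.000e-02  7.601e+01] f [ 0.24 -0.15 -1.25] tq [-0.04  0.02 -0.04] w 43.8 gf 44.9
push -0.068 False t 13.62 tcp [-6.764e+01  7.000e-02  7.602e+01] f [-0.37 -0.46 -2.55] tq [ 0.04 -0.04  0.02] w 43.8 gf 44.9
push -0.05 False t 14.22 tcp [-49.94   0.11  76.05] f [-0.23 -0.34 -2.2 ] tq [-0.    0.08 -0.03] w 43.8 gf 44.9
push -0.03 False t 14.87 tcp [-29.95   0.12  76.07] f [-0.82  0.61 -2.38] tq [0.08 0.17 0.01] w 43.5 gf 44.9
push -0.016 False t 15.37 tcp [-1.570e+01  2.000e-02  7.617e+01] f [ 0.95 -0.03 -2.89] tq [0.02 0.03 0.05] w 43.6 gf 44.9
```

Run:
```python
from h import *
arm.move_straight(pt(BIN,-.016,0,.0757),rate=.02)
command_gripper(.060,10); st(BIN,"open")
arm.move_straight(pt(BIN,-.018,0,.115),rate=.12)
arm.move_straight(pt(BIN,-.062,0,.115),rate=.15)
command_gripper(0.0,20)
g=arm.move_straight(pt(BIN,-.062,0,.077),rate=.1,guard=8); st(BIN,f"behind {g}")
c=vision.capture("side"); cv2.imwrite("pics/s4.png",cv2.resize(c["img"][140:280,240:400,::-1],None,fx=4,fy=4,interpolation=cv2.INTER_CUBIC))
```

```text
open t 16.1 tcp [-15.95  -0.09  75.78] f [-0.68 -0.01 -0.35] tq [ 0.03 -0.01  0.  ] w 60.0 gf 0.0
behind False t 18.54 tcp [-6.212e+01  6.000e-02  7.670e+01] f [-0.   -0.26  0.71] tq [0.04 0.01 0.05] w 0.2 gf 0.0
```

View pics/s4.png

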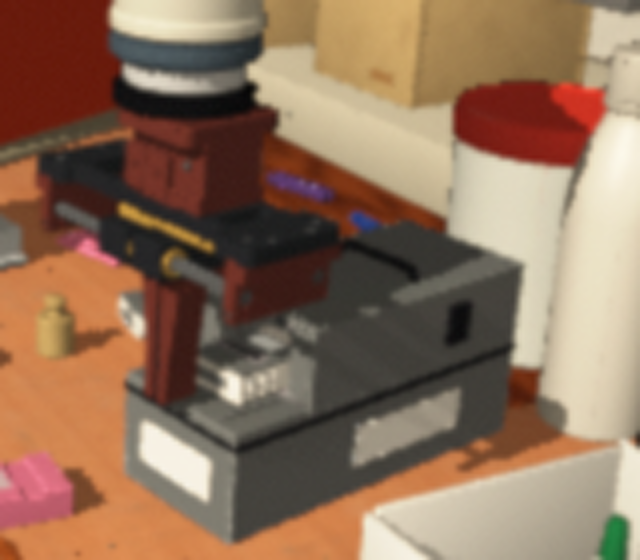

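The cassette lies half through the mouth at (250,380). The closed fingers at (170,390) stand behind it, so I'll push.

Run:
```python
from h import *
for x in(-.035,-.022,-.0125):
    g=arm.move_straight(pt(BIN,x,0,.077),rate=.05,guard=12); st(BIN,f"{x} {g}")
    if g: break
arm.pause(.8)
arm.move_straight(pt(BIN,-.075,0,.085),rate=.12)
arm.move_straight(pt(BIN,-.14,.06,.2),rate=.2); arm.pause(.5); st(BIN)
c=vision.capture("side"); cv2.imwrite("pics/s5.png",cv2.resize(c["img"][140:280,240:400,::-1],None,fx=4,fy=4,interpolation=cv2.INTER_CUBIC))
W=cloud(c).reshape(-1,3); W=W[np.isfinite(W).all(1)]; a=np.radians(11.3)
R=np.array([[np.cos(a),-np.sin(a)],[np.sin(a),np.cos(a)]]); q=np.c_[(W[:,:2]-BIN[0])@R,W[:,2]]
m=(abs(q[:,1])<.02)&(q[:,2]>.078)&(q[:,2]<.105)&(q[:,0]>-.06)&(q[:,0]<.15); print(m.sum(),np.round(np.percentile(q[m,0]*1000,[2,20,50,80,98]),1))
```

```text
-0.035 False t 19.28 tcp [-34.76   0.1   76.89] f [-0.01  0.39  0.48] tq [ 0.02 -0.05 -0.05] w 0.5 gf 0.0
-0.022 False t 19.69 tcp [-2.136e+01 -6.000e-02  7.700e+01] f [ 0.19 -0.13 -0.33] tq [ 0.03  0.03 -0.01] w 0.4 gf 0.0
-0.0125 False t 20.03 tcp [-12.07   0.    76.98] f [0.7  0.63 0.12] tq [0.05 0.04 0.02] w 0.4 gf 0.0
 t 22.88 tcp [-140.03   59.97  199.77] f [ 0.24 -0.27  0.65] tq [ 0.03  0.02 -0.01] w 0.4 gf 0.0
127 [2.8 3.5 4.2 4.9 5.9]
```

View pics/s5.png

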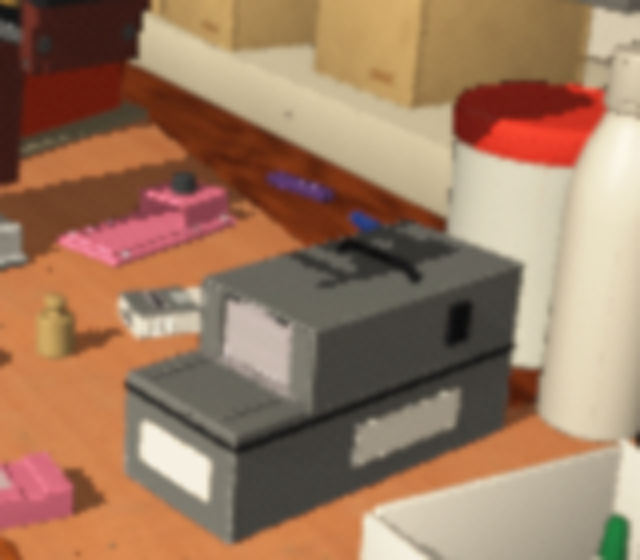

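The shelf is empty and the flap at (258,340) hangs vertical, 4 mm inside the face, which means shut. The other objects in this view haven't moved.

```bash
python3 -c "
from h import *
print(arm.job_done())"
```

```text
the job is handed in; nothing more can be done
None
```

The used-blade cassette was drawn to the sill, lifted clear of the hood, carried level to the sharps bin and pushed through the flap. It dropped inside and the flap shut behind it; I handed the job in at about 23 s of the 51 s allowed.

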